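# Clamp the glued coaster with the ratchet press

### The arm

A 6-joint arm with a two-finger parallel gripper is mounted at the origin on the work surface. World frame = base frame: x ahead of the robot, y to its left, z up, the work surface at z = 0. Lengths are in m, angles in rad, forces in N, time in s.
With the tool pointing down it reaches from about 0.3 to 0.875 m from the base axis. Payload 6.4 kg.
Tool frame: the origin (TCP) lies at the centre of the arm's flange, where the gripper is bolted on; the fingertips stand 173 mm ahead of it and the grasp point (between the pads) lies 155 mm ahead of it; z points along the fingers, x is the direction in which the jaws open and shut, and the axes are right-handed (so a half turn about z gives the same grasp; the last joint's range is limited). The gripper opens to 85 mm and grips with 20 to 120 N. Pads are 22 mm wide; open, the fingers measure 114 mm over their backs; the gripper's body (76 mm by 85 mm) begins 54 mm behind the grasp point. The pads swing forward as they close: fully open they stand 13 mm farther back than shut.
Start: joints at [1.103, 0.181, 1.607, -0, 1.354, -0.206], TCP at [0.149, 0.555, 0.405] pointing down, gripper open.
Joint ranges: [-2.99, 2.99], [-0.89, 2.07], [0.3, 2.58], [-1.14, 4.28], [0, 2.63], [-3.12, 3.12]. Speed limits (rad/s): [2.57, 2.57, 3.01, 3.14, 3.14, 3.14].

### API

Orientations are given as a unit quaternion [w, x, y, z].
In Python, from bench import ctrl gives the robot as it stands. The module is installed in compiled form; this text tells all that it offers.
- The arm moves only by the tool move_arm, never from a script. Its argument "moves" is a list of rows, each an object of numbers: "gripper": the opening in per cent of the stroke, from 0 (shut) to 100 (fully open); "x", "y", "z": the shift along the tool's x, y, z in cm; "roll": the turn about the tool's z in degrees. In form: [{"gripper": .., "x": .., "y": .., "z": .., "roll": ..}, ...]. A call has 1 to 5 rows; each row shifts and turns the commanded pose from where the row before left it, along the tool's axes as they then stand; what a row does not reach is not made up. A row lasts 1/8 s, in which the tool goes at most 62.5 mm and 10.7 degrees, less where a joint would pass 70% of its speed; a pose out of reach is approached as far as the arm can. A call is refused whole if a number of a shift passes 6.25 or a number of a turn 10.7, either way. A call with a gripper value outside its range is refused whole. The fingers move at their own pace and stop on an object; the grip force is fixed at half the most. Time passes only in rows, so rows that do not move let the fingers close. It gives the time, the measured TCP pose, the force and the opening at its end, in the units of the state.
- ctrl.get_obs(): the state, without advancing time (a new reading comes with each control period).
- ctrl.camera(name): name is "side" or "top"; returns a dict with "img" (400x640x3 uint8, red, green, blue), "fx", "fy", "cx", "cy" (pixels), "world_from_camera" (4x4, takes a point from camera to world coordinates). Camera axes: x right, y up, looking along -z (the intrinsics and any distortion apply to the point x, -y, -z); pixel columns grow to the right and rows downward; lengths in m; the calibration is good to about 2 mm. A picture is of the moment at which its call begins. There is no depth.
- ctrl.hand_in(): hands the job in, once; it reports no verdict.
The state is a dict: "time_s": time; "q": joint angles; "dq": joint speeds; "joint_efforts": joint torques, N m; "eef_pos": TCP position; "eef_rot": TCP orientation; "wrist_force": force on the tool from outside, world axes, zero at the start; "torque": the same for the moment, N m; "opening": opening from 0.0 (shut) to 1.0 (fully open).
Only numpy, scipy, OpenCV 4.12 (cv2) and the standard library are available. Lean on these libraries where they do the work, as an engineer would, in place of code of your own. Each camera call takes 0.05 s, during which the arm holds its last target. There are 200 camera calls.

### The job

The mended white coaster is waiting in the little screw press, but the ratchet was left set to loosen: flip the yellow pawl lever over to tighten (towards the green dot). Then work the red-knobbed handle to and fro until the press plate grips the coaster snugly. Be gentle with the ceramic - stop once you feel the handle go firm, do not bear down on it - and let go, leaving the lever on tighten and the other things on the table as they are.

Things in the scene. Friction and masses are not known exactly. Their poses are not given: they have to be found in the camera images.
- press: green screw press fixed to the table: base 170 mm (its x) by 210 mm (its y), 20 mm thick, two steel columns at y = +-82 mm, a green crossbeam with its top at 140 mm, the ratchet head on top. Origin: centre of its underside on the table, z up. The handle's middle direction is the press's own -x
- head_axis (a point): point on the vertical axis of the ratchet head (and of the screw, handle and lever), at the top face of the head, 176 mm above the table. The head is a steel disc 92 mm across
- handle (a joint): ratchet handle angle about the head axis, rad, positive anticlockwise from above, 0 along the press's -x, stops at -0.6 and 0.6; stays where left. Lever on tighten: moving it clockwise (values falling) turns the screw and lowers the plate; anticlockwise it clicks idly back, and up to 0.26 rad of the next clockwise stroke is idle play. Lever on loosen: the other way round
- grip_knob (a point): centre of the upright red knob to push at the handle's end: 22 mm across, foot at 166 and top at 224 mm above the table, 130 mm from the head axis, on a steel bar 16 mm wide; it spins freely on its pin. Sideways push there: 2 to 3 N idle (play, return), 6 to 7 N while the screw turns freely, more once the plate bears on the coaster (see platen)
- lever (a joint): pawl lever angle relative to the handle head, rad: 0 = loosen (tab beside the red dot), 0.9 = tighten (tab beside the green dot); grows clockwise from above; stops at both ends, stays where left, rides on the handle. Counts as tighten from 0.75 up
- lever_tab (a point): centre of the lever's upright yellow tab: 10 mm thick along its swing, 14 mm radially, 30 mm tall, top 207 mm above the table, 45 mm from the head axis, on the side away from the handle (mid-way it points opposite to the handle, 0.45 rad either side at its stops). Below it the lever arm's top is at 182 mm, the head's at 176 mm. Sideways push: 3 to 4 N
- platen: round aluminium press plate 92 mm across, lowered 1.6 mm per rad of screw; origin: centre of its underside, 38.5 mm above the table at the start. Once it bears on the coaster the knob push climbs about 1 N per 0.1 rad of handle: snug is reached at 9 to 10 N (smooth slow push, about 2.5 N above free turning); below 8 N it is still loose, above 11 N the coaster cracks. The screw holds where left
- coaster: the mended round white coaster on cork, 92 mm across, 14 mm thick, held on the rubber pad of the press under the plate; origin at the centre of its underside. Its height differs from case to case: the plate starts 1.6 to 3.4 mm above it
- jar: green glass candy jar with brass cap, 68 mm across, 130 mm tall, loose: leave alone; origin under its centre
- pen_cup: wooden pen cup, 72 mm across, 100 mm tall, loose: leave alone; origin under its centre
- top: orange plastic spinning top, 48 mm across, 44 mm tall, loose: leave alone; origin under its centre
- spare_coaster: second white coaster, 92 mm across, 10 mm thick, loose on the table: leave alone; origin under its centre
- glue_tin: blue glue tin, 56 mm across, 69 mm tall, loose: leave alone; origin under its centre

How it is judged:
By the outcome, as a careful person would: the job done as asked, in the order asked, and still so for the second after the job is handed in, with the robot touching nothing.
It also fails if it takes over 67 s, if anything falls off the work surface, if the arm or the gripper's body presses on something with over 40 N, if the wrist force passes 120 N, or if a joint passes its speed limit or range.

## Working session

There is one attempt and no reset: what is moved stays moved. The work goes in short steps, Python scripts to look and compute and a tool call to move; the robot and the scene stay as the last step left them, time stands still between calls to the robot, and variables do not carry over. Pictures are saved under pics/ and viewed, about 8 in all and at most 12, crops included, and the job is handed in when it is done.

Besides the shell and the picture viewer there is one more tool, called after ">>>" by a JSON object that holds its "name" and its "arguments", one argument or row to a line. move_arm: Moves the arm, as the interface text tells. Its arguments: {"type":"object","properties":{"moves":{"type":"array","items":{"type":"object","properties":{"gripper":{"type":"number"},"x":{"type":"number"},"y":{"type":"number"},"z":{"type":"number"},"roll":{"type":"number"}}}}},"required":["moves"]}

```bash
mkdir -p pics
cat > h.py <<'E'
import numpy as np, cv2
from bench import ctrl
def snap(n,f):
    c=ctrl.camera(n); cv2.imwrite('pics/'+f,c['img'][:,:,::-1]); return c
def ray(c,u,v,z):
    T=np.array(c['world_from_camera']); d=T[:3,:3]@np.array([(u-c['cx'])/c['fx'],-(v-c['cy'])/c['fy'],-1]); o=T[:3,3]
    return o+d*(z-o[2])/d[2]
def proj(c,p):
    T=np.array(c['world_from_camera']); q=T[:3,:3].T@(np.array(p)-T[:3,3]); return c['cx']+c['fx']*q[0]/-q[2], c['cy']-c['fy']*q[1]/-q[2]
E
python3 - <<'E'
from h import *
for n in('top','side'):
    c=snap(n,n+'0.png'); print({k:v for k,v in c.items() if k!='img'})
    hsv=cv2.cvtColor(c['img'],cv2.COLOR_RGB2HSV)
    for nm,lo,hi in(('red',(0,150,80),(6,255,255)),('red2',(172,150,80),(180,255,255)),('yel',(22,140,120),(34,255,255)),('green',(40,80,40),(85,255,255))):
        m=cv2.inRange(hsv,lo,hi); k,_,s,ce=cv2.connectedComponentsWithStats(m)
        print(n,nm,[(s[i].tolist(),ce[i].round(1).tolist()) for i in range(1,k) if s[i,4]>15])
print(ctrl.get_obs())
E
```

```text
{'fx': 422.8258348720415, 'fy': 422.8258348720415, 'cx': 320.0684952545625, 'cy': 190.45478158187322, 'world_from_camera': array([[ 7.07347733e-03,  9.93856010e-01, -1.10454504e-01,
         3.97092571e-01],
       [-9.99974780e-01,  6.95991790e-03, -1.41363822e-03,
        -1.76750255e-03],
       [-6.36198554e-04,  1.10461718e-01,  9.93880176e-01,
         1.21433364e+00],
       [ 0.00000000e+00,  0.00000000e+00,  0.00000000e+00,
         1.00000000e+00]])}
top red [([83, 0, 237, 52, 5444], [184.9, 13.7]), ([433, 0, 125, 55, 3377], [508.5, 16.9]), ([424, 70, 81, 51, 388], [458.5, 108.7]), ([360, 181, 10, 11, 83], [364.6, 185.7])]
top red2 [([427, 81, 5, 25, 25], [429.2, 93.0])]
top yel [([356, 114, 16, 28, 192], [363.4, 130.0])]
top green [([368, 112, 35, 65, 966], [387.2, 147.8]), ([317, 125, 43, 63, 1286], [337.4, 157.2]), ([171, 179, 27, 26, 287], [188.5, 194.5])]
{'fx': 373.771247456059, 'fy': 373.771247456059, 'cx': 320.6445373870209, 'cy': 197.9173084438063, 'world_from_camera': array([[ 8.20115260e-01,  4.01843136e-01, -4.07348811e-01,
         6.61345961e-02],
       [-5.7
[... 761 characters left out ...]
2, 57, 1562], [379.2, 231.5])]
{'time_s': 0.1, 'q': array([ 1.10270821e+00,  1.81494024e-01,  1.60790710e+00, -4.13430583e-05,
        1.35380122e+00, -2.06337220e-01]), 'dq': array([ 0.00083528, -0.00270513, -0.00477908, -0.0003598 , -0.00062439,
       -0.00035377]), 'joint_efforts': array([ 3.51090803e-04, -4.45880949e+01, -3.52239025e+01, -3.03931929e-04,
        4.10790439e-03, -2.04302452e-06]), 'eef_pos': array([0.14869922, 0.55520558, 0.40385912]), 'eef_rot': array([ 3.66953831e-04,  7.93335604e-01,  6.08784011e-01, -7.16607979e-04]), 'wrist_force': array([-0.13664403, -0.0252437 , -0.40070719]), 'torque': array([ 0.01313124,  0.0750811 , -0.00273777]), 'opening': 1.0012108151841375}
```

View pics/top0.png

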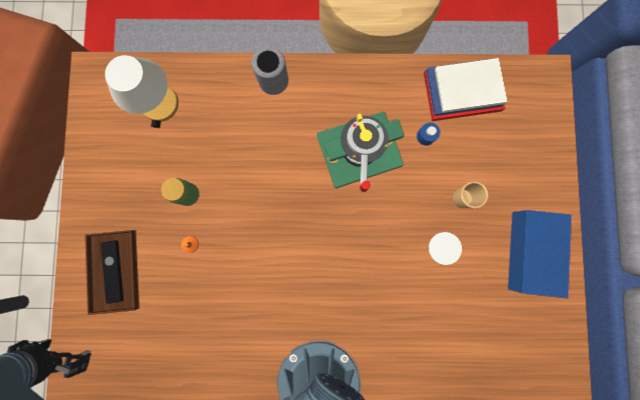

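View pics/side0.png

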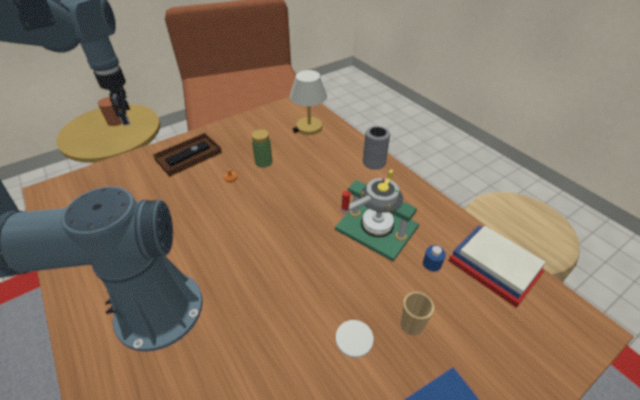

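Run:
```python
from h import *
c=ctrl.camera('top'); im=c['img']; cr=cv2.resize(im[95:205,300:420],None,fx=5,fy=5,interpolation=cv2.INTER_CUBIC)
cv2.imwrite('pics/crop1.png',cr[:,:,::-1])
for nm,u,v,z in(('knob',364.6,185.2,.222),('hub',366,136,.185),('tabtop',359.5,117,.207)): print(nm,ray(c,u,v,z).round(4))
```

```text
knob [ 0.5206 -0.1056  0.222 ]
hub [ 0.6484 -0.1135  0.185 ]
tabtop [ 0.6903 -0.0954  0.207 ]
```

View pics/crop1.png

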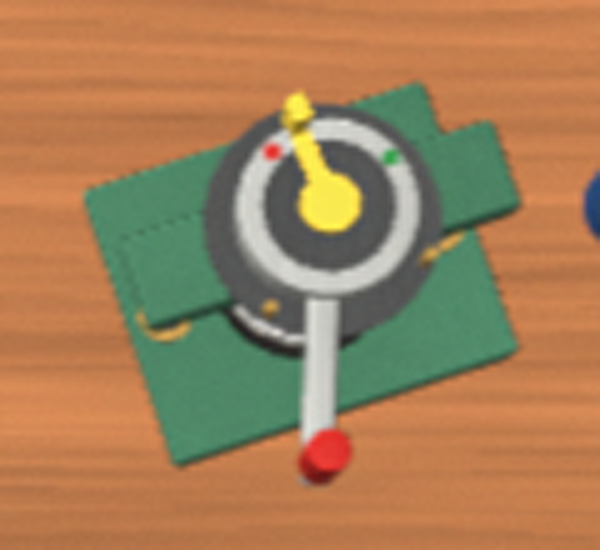

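>>> {"name": "move_arm", "arguments": {
  "moves": [
    {"gripper": 40, "x": -3.5, "y": 4.95},
    {"gripper": 40, "x": -3.5, "y": 4.95},
    {"gripper": 40, "x": -3.5, "y": 4.95},
    {"gripper": 40, "x": -3.5, "y": 4.95},
    {"gripper": 40, "x": -3.5, "y": 4.95}
  ]
}}

```text
validation failed for argument at $.mo...
```

>>> {"name": "move_arm", "arguments": {
  "moves": [
    {"gripper": 40, "x": -3.5, "y": 4.95},
    {"gripper": 40, "x": -3.5, "y": 4.95},
    {"gripper": 40, "x": -3.5, "y": 4.95},
    {"gripper": 40, "x": -3.5, "y": 4.95},
    {"gripper": 40, "x": -3.5, "y": 4.95}
  ]
}}

```text
validation failed for argument at $.mo...
```

>>> {"name": "move_arm", "arguments": {
  "moves": [
    {"gripper": 40, "x": -3.5, "y": 4.95},
    {"gripper": 40, "x": -3.5, "y": 4.95},
    {"gripper": 40, "roll": -9.5},
    {"gripper": 40, "roll": -9.5},
    {"gripper": 40, "roll": -9.5}
  ]
}}

```text
validation failed for argument at $.mo...
```

>>> {"name": "move_arm", "arguments": {
  "moves": [
    {"gripper": 40, "x": -3.5, "y": 4.95, "z": 0, "roll": 0},
    {"gripper": 40, "x": -3.5, "y": 4.95, "z": 0, "roll": 0},
    {"gripper": 40, "x": -3.5, "y": 4.95, "z": 0, "roll": 0},
    {"gripper": 40, "x": -3.5, "y": 4.95, "z": 0, "roll": 0},
    {"gripper": 40, "x": -3.5, "y": 4.95, "z": 0, "roll": 0}
  ]
}}

```text
time_s: 0.78
eef_pos: [0.3433, 0.3207, 0.4047]
eef_rot: [0.0, 0.793, 0.609, 0.0]
wrist_force: [-0.2, 0.8, 0.3]
opening: 0.397
```

>>> {"name": "move_arm", "arguments": {
  "moves": [
    {"gripper": 40, "x": -3.5, "y": 4.95, "z": 0, "roll": 0},
    {"gripper": 40, "x": -3.5, "y": 4.95, "z": 0, "roll": 0},
    {"gripper": 40, "x": -3.5, "y": 4.95, "z": 0, "roll": 0},
    {"gripper": 40, "x": -3.5, "y": 4.95, "z": 0, "roll": 0},
    {"gripper": 40, "x": -3.5, "y": 4.95, "z": 0, "roll": 0}
  ]
}}

```text
time_s: 1.4
eef_pos: [0.5373, 0.0875, 0.4046]
eef_rot: [-0.0, 0.793, 0.609, 0.0]
wrist_force: [-0.4, 0.0, -0.4]
opening: 0.404
```

>>> {"name": "move_arm", "arguments": {
  "moves": [
    {"gripper": 40, "x": -3.5, "y": 4.95, "z": 0, "roll": 0},
    {"gripper": 40, "x": -3.5, "y": 4.95, "z": 0, "roll": 0},
    {"gripper": 40, "x": 0, "y": 0, "z": 0, "roll": -9.5},
    {"gripper": 40, "x": 0, "y": 0, "z": 0, "roll": -9.5},
    {"gripper": 40, "x": 0, "y": 0, "z": 0, "roll": -9.5}
  ]
}}

```text
time_s: 2.02
eef_pos: [0.6139, -0.0043, 0.404]
eef_rot: [-0.001, 0.617, 0.787, -0.0]
wrist_force: [-0.2, -0.2, -0.2]
opening: 0.4
```

>>> {"name": "move_arm", "arguments": {
  "moves": [
    {"gripper": 40, "x": 0, "y": 0, "z": 0, "roll": -9.5},
    {"gripper": 40, "x": -5.68, "y": 1.7, "z": 0, "roll": 0},
    {"gripper": 40, "x": -5.68, "y": 1.7, "z": 0, "roll": 0},
    {"gripper": 40, "x": 0, "y": 0, "z": 1, "roll": 0},
    {"gripper": 40, "x": 0, "y": 0, "z": 0, "roll": 0}
  ]
}}

```text
time_s: 2.65
eef_pos: [0.689, -0.0952, 0.3925]
eef_rot: [-0.002, 0.552, 0.834, -0.0]
wrist_force: [-0.3, 0.2, 0.6]
opening: 0.398
```

Run:
```python
from h import *
o=[]
for n,(u,v) in(('top',(360,130)),('side',(380,180))):
    c=ctrl.camera(n); o.append(cv2.resize(c['img'][v-55:v+55,u-40:u+40],None,fx=5,fy=5,interpolation=cv2.INTER_CUBIC))
cv2.imwrite('pics/c2.png',np.hstack(o)[:,:,::-1])
```

```text
(no output)
```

View pics/c2.png

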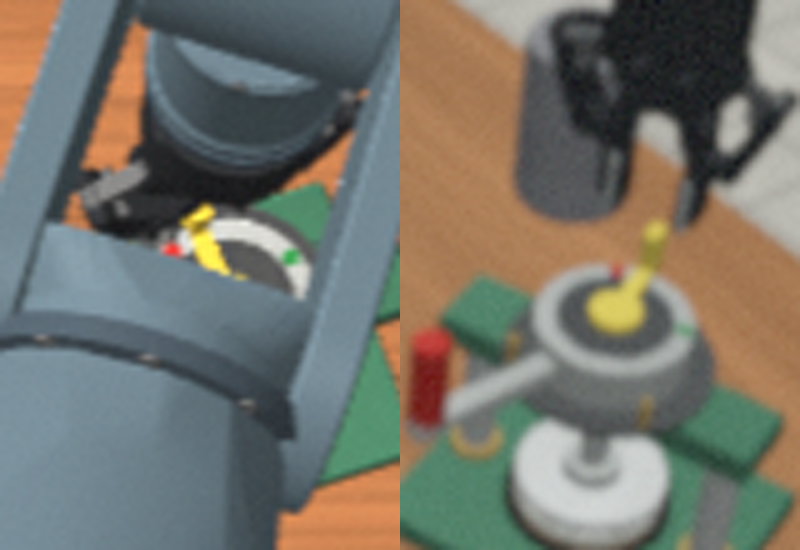

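Left panel (top view): the lever is still on red. Right panel (side view): the two fingertips, at about (612,205) and (685,215), stand either side of the tab top at (655,230). Going down.

>>> {"name": "move_arm", "arguments": {
  "moves": [
    {"gripper": 40, "x": 0, "y": 0, "z": 1.2, "roll": 0},
    {"gripper": 40, "x": 0, "y": 0, "z": 1.2, "roll": 0},
    {"gripper": 40, "x": 0, "y": 0, "z": 1.1, "roll": 0},
    {"gripper": 40, "x": 0, "y": 0, "z": 0, "roll": 0}
  ]
}}

```text
time_s: 3.25
eef_pos: [0.6891, -0.095, 0.3578]
eef_rot: [-0.001, 0.552, 0.834, -0.0]
wrist_force: [0.1, 1.0, 0.5]
opening: 0.398
```

>>> {"name": "move_arm", "arguments": {
  "moves": [
    {"gripper": 40, "x": -0.63, "y": -0.04, "z": 0, "roll": 8},
    {"gripper": 40, "x": -0.63, "y": -0.04, "z": 0, "roll": 8},
    {"gripper": 40, "x": -0.63, "y": -0.04, "z": 0, "roll": 8},
    {"gripper": 40, "x": -0.63, "y": -0.04, "z": 0, "roll": 8}
  ]
}}

```text
time_s: 3.75
eef_pos: [0.6931, -0.1196, 0.3601]
eef_rot: [0.0, 0.762, 0.648, 0.001]
wrist_force: [0.8, 1.9, 0.2]
opening: 0.399
```

>>> {"name": "move_arm", "arguments": {
  "moves": [
    {"gripper": 40, "x": -0.63, "y": -0.04, "z": 0, "roll": 8},
    {"gripper": 40, "x": -0.63, "y": -0.04, "z": 0, "roll": 8}
  ]
}}

```text
time_s: 4.0
eef_pos: [0.6897, -0.1317, 0.3601]
eef_rot: [0.0, 0.845, 0.536, 0.001]
wrist_force: [1.7, 2.4, -1.3]
opening: 0.404
```

>>> {"name": "move_arm", "arguments": {
  "moves": [
    {"gripper": 40, "x": -0.32, "y": -0.01, "z": 0, "roll": 4},
    {"gripper": 40, "x": -0.32, "y": -0.01, "z": 0, "roll": 4}
  ]
}}

```text
time_s: 4.25
eef_pos: [0.6867, -0.1373, 0.3602]
eef_rot: [0.0, 0.879, 0.476, 0.001]
wrist_force: [3.4, 2.9, -1.9]
opening: 0.399
```

>>> {"name": "move_arm", "arguments": {
  "moves": [
    {"gripper": 40, "x": -0.32, "y": -0.01, "z": 0, "roll": 4},
    {"gripper": 40, "x": -0.32, "y": -0.01, "z": 0, "roll": 4}
  ]
}}

```text
time_s: 4.5
eef_pos: [0.6829, -0.1424, 0.3602]
eef_rot: [0.0, 0.91, 0.414, 0.001]
wrist_force: [3.4, 2.7, -1.3]
opening: 0.402
```

```bash
cat > look.py <<'E'
import sys
from h import *
o=[]
for n,(u,v) in(('top',(365,145)),('side',(380,190))):
    c=ctrl.camera(n); o.append(cv2.resize(c['img'][v-55:v+55,u-40:u+40],None,fx=5,fy=5,interpolation=cv2.INTER_CUBIC))
cv2.imwrite('pics/'+sys.argv[1],np.hstack(o)[:,:,::-1])
print(ctrl.get_obs()['wrist_force'])
E
python3 look.py c3.png
```

```text
[ 4.96111238  2.10973414 -2.39508921]
```

View pics/c3.png

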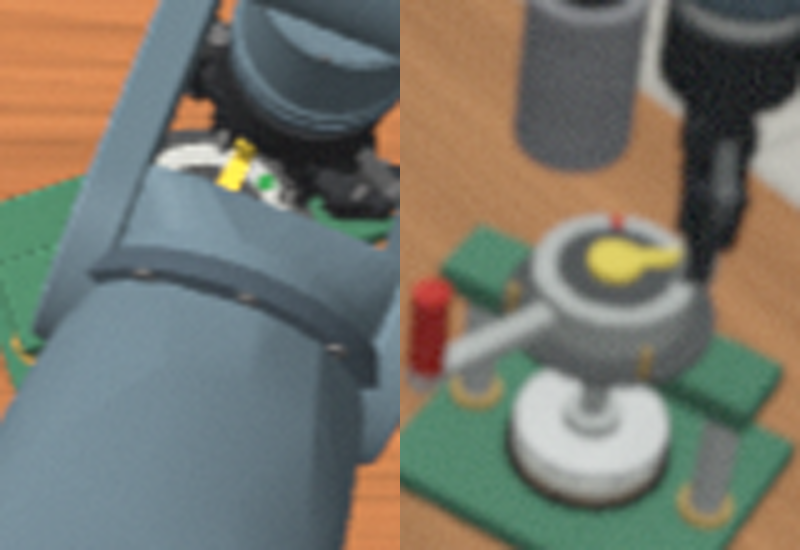

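>>> {"name": "move_arm", "arguments": {
  "moves": [
    {"gripper": 40, "x": -0.24, "y": -0.01, "z": 0, "roll": 3},
    {"gripper": 40, "x": -0.16, "y": -0.01, "z": 0, "roll": 2}
  ]
}}

```text
time_s: 4.85
eef_pos: [0.6801, -0.1452, 0.3602]
eef_rot: [0.0, 0.927, 0.375, 0.001]
wrist_force: [5.9, 2.4, -1.1]
opening: 0.395
```

>>> {"name": "move_arm", "arguments": {
  "moves": [
    {"gripper": 40, "x": -0.16, "y": -0.01, "z": 0, "roll": 2}
  ]
}}

```text
time_s: 4.97
eef_pos: [0.679, -0.1461, 0.3602]
eef_rot: [0.0, 0.933, 0.359, 0.002]
wrist_force: [6.8, 1.5, -1.6]
opening: 0.404
```

>>> {"name": "move_arm", "arguments": {
  "moves": [
    {"gripper": 40, "x": -0.16, "y": -0.01, "z": 0, "roll": 2}
  ]
}}

```text
time_s: 5.1
eef_pos: [0.678, -0.1466, 0.3602]
eef_rot: [0.0, 0.939, 0.343, 0.002]
wrist_force: [10.9, 6.5, -2.6]
opening: 0.399
```

>>> {"name": "move_arm", "arguments": {
  "moves": [
    {"gripper": 40, "x": 0.8, "y": 0, "z": 0, "roll": 0},
    {"gripper": 40, "x": 0, "y": 0, "z": -2.5, "roll": 0},
    {"gripper": 40, "x": 0, "y": 0, "z": -2.5, "roll": 0},
    {"gripper": 40, "x": 0, "y": -5, "z": 0, "roll": 0},
    {"gripper": 40, "x": 0, "y": -5, "z": 0, "roll": 0}
  ]
}}

```text
time_s: 5.72
eef_pos: [0.6181, -0.0656, 0.4101]
eef_rot: [0.0, 0.94, 0.342, -0.0]
wrist_force: [-0.1, 0.2, 0.6]
opening: 0.396
```

>>> {"name": "move_arm", "arguments": {
  "moves": [
    {"gripper": 40, "x": 0, "y": -5, "z": 0, "roll": 0},
    {"gripper": 40, "x": 0, "y": -3, "z": 0, "roll": 10},
    {"gripper": 40, "x": 0, "y": 0, "z": 0, "roll": 0}
  ]
}}

```text
time_s: 6.1
eef_pos: [0.5664, -0.0031, 0.4103]
eef_rot: [0.0, 0.966, 0.26, -0.0]
wrist_force: [0.9, 0.4, -0.5]
opening: 0.403
```

```bash
python3 look.py c4.png
```

```text
[0.5068799  0.31156964 0.59731245]
```

View pics/c4.png

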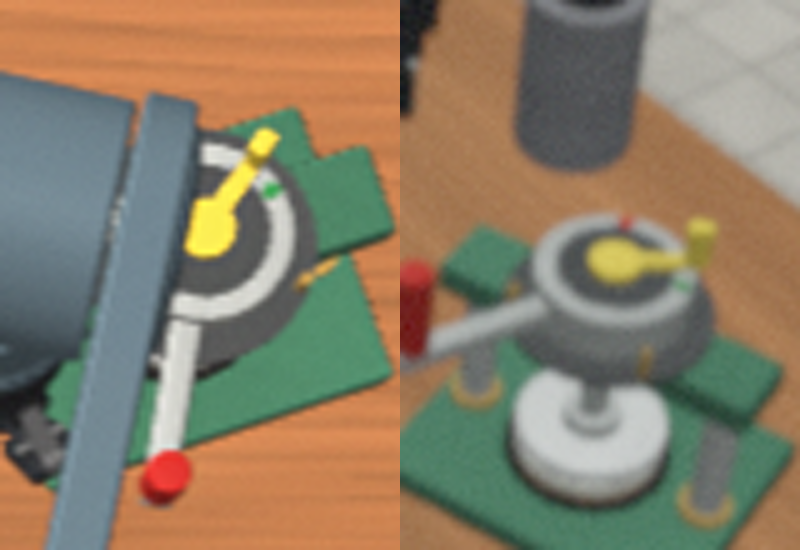

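Run:
```python
from h import *
c=ctrl.camera('top'); A=np.array([.649,-.1135])
hsv=cv2.cvtColor(c['img'],cv2.COLOR_RGB2HSV); m=cv2.inRange(hsv,(0,150,80),(6,255,255)); m[:170]=0;m[200:]=0;m[:,:335]=0;m[:,390:]=0
v,u=np.nonzero(m); print(u.mean(),v.mean(),m.sum()/255)
k=ray(c,u.mean(),v.mean()-.5,.222); t=ray(c,377.8,118,.205)
for n,p in(('knob',k),('tab',t)):
    d=p[:2]-A; print(n,p,np.hypot(*d),np.degrees(np.arctan2(d[1],d[0])))
```

```text
357.5609756097561 185.0731707317073 82.0
knob [ 0.52199071 -0.0889202   0.222     ] 0.12936586070745743 169.0470852075459
tab [ 0.68872768 -0.14040575  0.205     ] 0.04798132734942467 -34.107996620315944
```

>>> {"name": "move_arm", "arguments": {
  "moves": [
    {"gripper": 42, "x": -4.09, "y": 2.57, "z": 0, "roll": 0},
    {"gripper": 42, "x": -4.09, "y": 2.57, "z": 0, "roll": -9.8},
    {"gripper": 42, "x": 0, "y": 0, "z": 0, "roll": -9.8},
    {"gripper": 42, "x": 0, "y": 0, "z": 0, "roll": -9.8},
    {"gripper": 42, "x": 0, "y": 0, "z": 0, "roll": -9.8}
  ]
}}

```text
time_s: 6.88
eef_pos: [0.5227, -0.0916, 0.4097]
eef_rot: [0.0, 0.822, 0.57, -0.0]
wrist_force: [0.3, -0.1, -0.3]
opening: 0.423
```

>>> {"name": "move_arm", "arguments": {
  "moves": [
    {"gripper": 42, "x": 0, "y": 0, "z": 0, "roll": -9.8},
    {"gripper": 42, "x": 0, "y": 0, "z": 0, "roll": 0}
  ]
}}

```text
time_s: 7.12
eef_pos: [0.5226, -0.0912, 0.4096]
eef_rot: [0.0, 0.772, 0.636, -0.0]
wrist_force: [0.3, 0.0, 0.1]
opening: 0.424
```

```bash
python3 look.py c5.png
```

```text
[-0.64523111  0.22151378 -0.44836958]
```

View pics/c5.png

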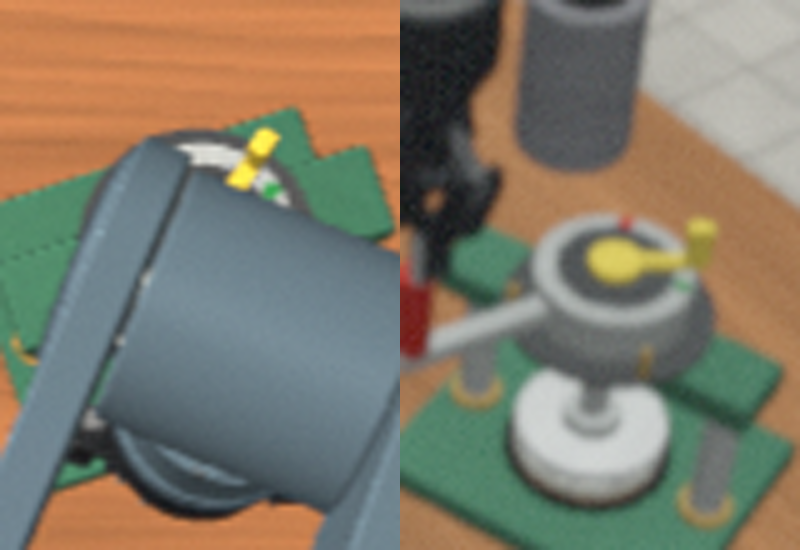

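>>> {"name": "move_arm", "arguments": {
  "moves": [
    {"gripper": 42, "x": 0.25, "y": 0, "z": 1, "roll": 0},
    {"gripper": 42, "x": 0, "y": 0, "z": 0.8, "roll": 0},
    {"gripper": 42, "x": 0, "y": 0, "z": 0.5, "roll": 0},
    {"gripper": 42, "x": 0, "y": 0, "z": 0.3, "roll": 0}
  ]
}}

```text
time_s: 7.72
eef_pos: [0.5226, -0.0875, 0.3831]
eef_rot: [-0.0, 0.772, 0.636, -0.0]
wrist_force: [-0.1, 0.2, 0.4]
opening: 0.421
```

>>> {"name": "move_arm", "arguments": {
  "moves": [
    {"gripper": 42, "x": 0, "y": 0, "z": 0.9, "roll": 0},
    {"gripper": 42, "x": 0, "y": 0, "z": 0.9, "roll": 0},
    {"gripper": 42, "x": 0, "y": 0, "z": 0.9, "roll": 0},
    {"gripper": 42, "x": 0, "y": 0, "z": 0, "roll": 0}
  ]
}}

```text
time_s: 8.22
eef_pos: [0.5223, -0.0875, 0.3556]
eef_rot: [-0.001, 0.772, 0.636, -0.0]
wrist_force: [-0.5, 0.6, 0.1]
opening: 0.417
```

Run:
```python
from h import *
c=ctrl.camera('side'); u,v=345,190
cv2.imwrite('pics/c6.png',cv2.resize(c['img'][v-45:v+45,u-50:u+50],None,fx=5,fy=5,interpolation=cv2.INTER_CUBIC)[:,:,::-1]); print(ctrl.get_obs()['wrist_force'])
```

```text
[-0.05544286 -0.37770243  0.70403101]
```

View pics/c6.png

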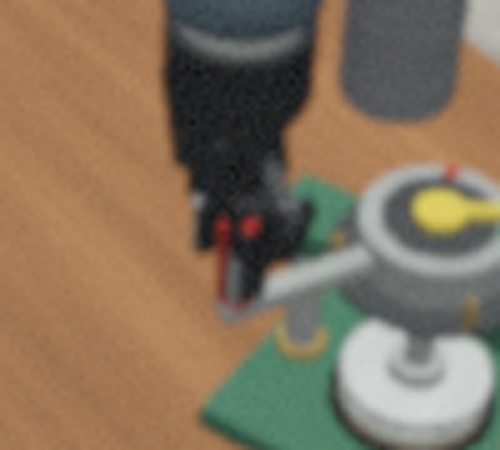

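>>> {"name": "move_arm", "arguments": {
  "moves": [
    {"gripper": 42, "x": -0.9, "y": 0.03, "z": 0, "roll": -4},
    {"gripper": 42, "x": -1.81, "y": 0.13, "z": 0, "roll": -8},
    {"gripper": 42, "x": -1.81, "y": 0.13, "z": 0, "roll": -8},
    {"gripper": 42, "x": -1.81, "y": 0.13, "z": 0, "roll": -8},
    {"gripper": 42, "x": -1.81, "y": 0.13, "z": 0, "roll": -8}
  ]
}}

```text
time_s: 8.9
eef_pos: [0.5327, -0.1675, 0.357]
eef_rot: [-0.0, 0.535, 0.845, 0.0]
wrist_force: [-0.4, 1.3, 0.2]
opening: 0.419
```

>>> {"name": "move_arm", "arguments": {
  "moves": [
    {"gripper": 42, "x": -1.81, "y": 0.13, "z": 0, "roll": -8},
    {"gripper": 42, "x": -1.81, "y": 0.13, "z": 0, "roll": -8},
    {"gripper": 42, "x": -1.13, "y": 0.05, "z": 0, "roll": -5},
    {"gripper": 42, "x": -0.45, "y": 0.01, "z": 0, "roll": -2}
  ]
}}

```text
time_s: 9.4
eef_pos: [0.5636, -0.2091, 0.3569]
eef_rot: [-0.0, 0.358, 0.934, 0.0]
wrist_force: [-1.9, 1.7, 2.7]
opening: 0.42
```

>>> {"name": "move_arm", "arguments": {
  "moves": [
    {"gripper": 42, "x": 0.68, "y": 0.02, "z": 0, "roll": 3},
    {"gripper": 42, "x": 1.36, "y": 0.07, "z": 0, "roll": 6},
    {"gripper": 42, "x": 1.36, "y": 0.07, "z": 0, "roll": 6},
    {"gripper": 42, "x": 1.36, "y": 0.07, "z": 0, "roll": 6},
    {"gripper": 42, "x": 1.36, "y": 0.07, "z": 0, "roll": 6}
  ]
}}

```text
time_s: 10.02
eef_pos: [0.5292, -0.1595, 0.3571]
eef_rot: [0.002, 0.568, 0.823, -0.001]
wrist_force: [2.4, -6.1, -3.5]
opening: 0.418
```

>>> {"name": "move_arm", "arguments": {
  "moves": [
    {"gripper": 42, "x": 1.36, "y": 0.07, "z": 0, "roll": 6},
    {"gripper": 42, "x": 1.36, "y": 0.07, "z": 0, "roll": 6},
    {"gripper": 42, "x": 1.36, "y": 0.07, "z": 0, "roll": 6}
  ]
}}

```text
time_s: 10.4
eef_pos: [0.5205, -0.1197, 0.3571]
eef_rot: [0.002, 0.69, 0.724, -0.001]
wrist_force: [0.5, -6.8, -2.5]
opening: 0.415
```

>>> {"name": "move_arm", "arguments": {
  "moves": [
    {"gripper": 42, "x": 1.36, "y": 0.07, "z": 0, "roll": 6},
    {"gripper": 42, "x": 1.36, "y": 0.07, "z": 0, "roll": 6}
  ]
}}

```text
time_s: 10.65
eef_pos: [0.5219, -0.0925, 0.357]
eef_rot: [0.002, 0.762, 0.648, -0.001]
wrist_force: [-0.2, -6.7, -0.9]
opening: 0.424
```

>>> {"name": "move_arm", "arguments": {
  "moves": [
    {"gripper": 42, "x": 0.68, "y": 0.02, "z": 0, "roll": 3},
    {"gripper": 42, "x": 0.23, "y": 0.0, "z": 0, "roll": 1}
  ]
}}

```text
time_s: 10.9
eef_pos: [0.5236, -0.0834, 0.357]
eef_rot: [0.001, 0.783, 0.622, -0.001]
wrist_force: [-1.8, -6.0, -0.7]
opening: 0.422
```

>>> {"name": "move_arm", "arguments": {
  "moves": [
    {"gripper": 42, "x": -0.9, "y": 0.03, "z": 0, "roll": -4},
    {"gripper": 42, "x": -1.81, "y": 0.13, "z": 0, "roll": -8},
    {"gripper": 42, "x": -1.81, "y": 0.13, "z": 0, "roll": -8},
    {"gripper": 42, "x": -1.81, "y": 0.13, "z": 0, "roll": -8},
    {"gripper": 42, "x": -1.81, "y": 0.13, "z": 0, "roll": -8}
  ]
}}

```text
time_s: 11.52
eef_pos: [0.5308, -0.1629, 0.3569]
eef_rot: [-0.0, 0.55, 0.835, 0.0]
wrist_force: [-0.7, 1.6, 1.5]
opening: 0.422
```

>>> {"name": "move_arm", "arguments": {
  "moves": [
    {"gripper": 42, "x": -1.81, "y": 0.13, "z": 0, "roll": -8},
    {"gripper": 42, "x": -1.81, "y": 0.13, "z": 0, "roll": -8},
    {"gripper": 42, "x": -1.81, "y": 0.13, "z": 0, "roll": -8},
    {"gripper": 42, "x": -0.45, "y": 0.01, "z": 0, "roll": -2}
  ]
}}

```text
time_s: 12.02
eef_pos: [0.5655, -0.2104, 0.3567]
eef_rot: [-0.0, 0.35, 0.937, 0.0]
wrist_force: [-2.2, 1.7, 2.3]
opening: 0.423
```

>>> {"name": "move_arm", "arguments": {
  "moves": [
    {"gripper": 42, "x": 0.68, "y": 0.02, "z": 0, "roll": 3},
    {"gripper": 42, "x": 0.9, "y": 0.03, "z": 0, "roll": 4},
    {"gripper": 42, "x": 0.9, "y": 0.03, "z": 0, "roll": 4},
    {"gripper": 42, "x": 0.9, "y": 0.03, "z": 0, "roll": 4},
    {"gripper": 42, "x": 0.9, "y": 0.03, "z": 0, "roll": 4}
  ]
}}

```text
time_s: 12.65
eef_pos: [0.5382, -0.1775, 0.3569]
eef_rot: [0.002, 0.502, 0.865, -0.001]
wrist_force: [3.7, -5.6, -3.2]
opening: 0.419
```

>>> {"name": "move_arm", "arguments": {
  "moves": [
    {"gripper": 42, "x": 0.56, "y": 0.015, "z": 0, "roll": 2.5},
    {"gripper": 42, "x": 0.56, "y": 0.015, "z": 0, "roll": 2.5},
    {"gripper": 42, "x": 0.56, "y": 0.015, "z": 0, "roll": 2.5}
  ]
}}

```text
time_s: 13.02
eef_pos: [0.5308, -0.1626, 0.3569]
eef_rot: [0.002, 0.557, 0.83, -0.001]
wrist_force: [1.8, -4.7, -4.2]
opening: 0.418
```

>>> {"name": "move_arm", "arguments": {
  "moves": [
    {"gripper": 42, "x": 0.56, "y": 0.015, "z": 0, "roll": 2.5},
    {"gripper": 42, "x": 0.56, "y": 0.015, "z": 0, "roll": 2.5},
    {"gripper": 42, "x": 0.56, "y": 0.015, "z": 0, "roll": 2.5}
  ]
}}

```text
time_s: 13.4
eef_pos: [0.5255, -0.1468, 0.3569]
eef_rot: [0.002, 0.61, 0.792, -0.001]
wrist_force: [1.2, -5.4, -4.0]
opening: 0.417
```

>>> {"name": "move_arm", "arguments": {
  "moves": [
    {"gripper": 42, "x": 0.56, "y": 0.015, "z": 0, "roll": 2.5},
    {"gripper": 42, "x": 0.56, "y": 0.015, "z": 0, "roll": 2.5},
    {"gripper": 42, "x": 0.56, "y": 0.015, "z": 0, "roll": 2.5}
  ]
}}

```text
time_s: 13.78
eef_pos: [0.5222, -0.1304, 0.3569]
eef_rot: [0.002, 0.661, 0.75, -0.001]
wrist_force: [0.4, -6.5, -3.1]
opening: 0.422
```

>>> {"name": "move_arm", "arguments": {
  "moves": [
    {"gripper": 42, "x": 0.56, "y": 0.015, "z": 0, "roll": 2.5},
    {"gripper": 42, "x": 0.56, "y": 0.015, "z": 0, "roll": 2.5},
    {"gripper": 42, "x": 0.56, "y": 0.015, "z": 0, "roll": 2.5}
  ]
}}

```text
time_s: 14.15
eef_pos: [0.5211, -0.1137, 0.3569]
eef_rot: [0.002, 0.709, 0.706, -0.001]
wrist_force: [0.0, -7.5, -3.0]
opening: 0.415
```

>>> {"name": "move_arm", "arguments": {
  "moves": [
    {"gripper": 42, "x": 0.56, "y": 0.015, "z": 0, "roll": 2.5},
    {"gripper": 42, "x": 0.56, "y": 0.015, "z": 0, "roll": 2.5}
  ]
}}

```text
time_s: 14.4
eef_pos: [0.5216, -0.1026, 0.3568]
eef_rot: [0.002, 0.739, 0.674, -0.001]
wrist_force: [-0.4, -8.1, -2.3]
opening: 0.418
```

>>> {"name": "move_arm", "arguments": {
  "moves": [
    {"gripper": 42, "x": 0.56, "y": 0.015, "z": 0, "roll": 2.5},
    {"gripper": 42, "x": 0.56, "y": 0.015, "z": 0, "roll": 2.5}
  ]
}}

```text
time_s: 14.65
eef_pos: [0.523, -0.0916, 0.3568]
eef_rot: [0.002, 0.767, 0.641, -0.001]
wrist_force: [-2.1, -8.5, -2.3]
opening: 0.421
```

>>> {"name": "move_arm", "arguments": {
  "moves": [
    {"gripper": 42, "x": 0.34, "y": 0.01, "z": 0, "roll": 1.5}
  ]
}}

```text
time_s: 14.78
eef_pos: [0.5236, -0.0882, 0.3569]
eef_rot: [0.002, 0.776, 0.631, -0.001]
wrist_force: [-2.4, -8.5, -1.5]
opening: 0.423
```

>>> {"name": "move_arm", "arguments": {
  "moves": [
    {"gripper": 42, "x": 0.34, "y": 0.01, "z": 0, "roll": 1.5}
  ]
}}

```text
time_s: 14.9
eef_pos: [0.5244, -0.0851, 0.3568]
eef_rot: [0.002, 0.784, 0.621, -0.001]
wrist_force: [-2.6, -8.4, -1.2]
opening: 0.421
```

>>> {"name": "move_arm", "arguments": {
  "moves": [
    {"gripper": 42, "x": 0.34, "y": 0.01, "z": 0, "roll": 1.5}
  ]
}}

```text
time_s: 15.02
eef_pos: [0.5252, -0.0818, 0.3568]
eef_rot: [0.002, 0.792, 0.611, -0.001]
wrist_force: [-3.0, -10.1, -1.7]
opening: 0.422
```

Run:
```python
from h import *
for i in range(6):
    o=ctrl.get_obs(); print(o['time_s'],o['wrist_force'].round(2),o['eef_pos'].round(4)); ctrl.camera('top')
```

```text
15.025 [ -3.   -10.12  -1.75] [ 0.5252 -0.0818  0.3568]
15.075 [-3.06 -8.13 -1.02] [ 0.5252 -0.0815  0.3568]
15.125 [-2.42 -7.27 -0.55] [ 0.5252 -0.0816  0.3568]
15.175 [-2.15 -6.44  0.17] [ 0.5252 -0.0816  0.3568]
15.225 [-1.84 -6.77 -0.24] [ 0.5252 -0.0817  0.3568]
15.275 [-2.   -7.89 -1.26] [ 0.5252 -0.0817  0.3569]
```

>>> {"name": "move_arm", "arguments": {
  "moves": [
    {"gripper": 42, "x": -0.3, "y": 0, "z": 0, "roll": 0},
    {"gripper": 42, "x": -0.3, "y": 0, "z": 0, "roll": 0},
    {"gripper": 50, "x": 0, "y": 0, "z": 0, "roll": 0},
    {"gripper": 50, "x": 0, "y": 0, "z": 0, "roll": 0}
  ]
}}

```text
time_s: 15.82
eef_pos: [0.5242, -0.0864, 0.3568]
eef_rot: [0.0, 0.791, 0.612, 0.0]
wrist_force: [-0.8, -1.7, -0.3]
opening: 0.502
```

>>> {"name": "move_arm", "arguments": {
  "moves": [
    {"gripper": 50, "x": 0, "y": 0, "z": -2, "roll": 0},
    {"gripper": 50, "x": 0, "y": 0, "z": -3, "roll": 0},
    {"gripper": 50, "x": 0, "y": 0, "z": -4, "roll": 0},
    {"gripper": 50, "x": 5, "y": -3, "z": 0, "roll": 0},
    {"gripper": 50, "x": 5, "y": -3, "z": 0, "roll": 0}
  ]
}}

```text
time_s: 16.45
eef_pos: [0.4907, 0.0264, 0.4474]
eef_rot: [0.0, 0.791, 0.611, 0.001]
wrist_force: [0.0, -0.1, -0.2]
opening: 0.501
```

>>> {"name": "move_arm", "arguments": {
  "moves": [
    {"gripper": 50, "x": 5, "y": -3, "z": 0, "roll": 0},
    {"gripper": 50, "x": 5, "y": -3, "z": 0, "roll": 0},
    {"gripper": 50, "x": 5, "y": -1, "z": 0, "roll": 0},
    {"gripper": 50, "x": 0, "y": 0, "z": 0, "roll": 0}
  ]
}}

```text
time_s: 16.95
eef_pos: [0.46, 0.1913, 0.4469]
eef_rot: [-0.0, 0.789, 0.614, 0.001]
wrist_force: [0.4, 0.1, 0.1]
opening: 0.501
```

```bash
python3 look.py c7.png
```

```text
[-0.43375459 -0.18727212  0.18598187]
```

View pics/c7.png

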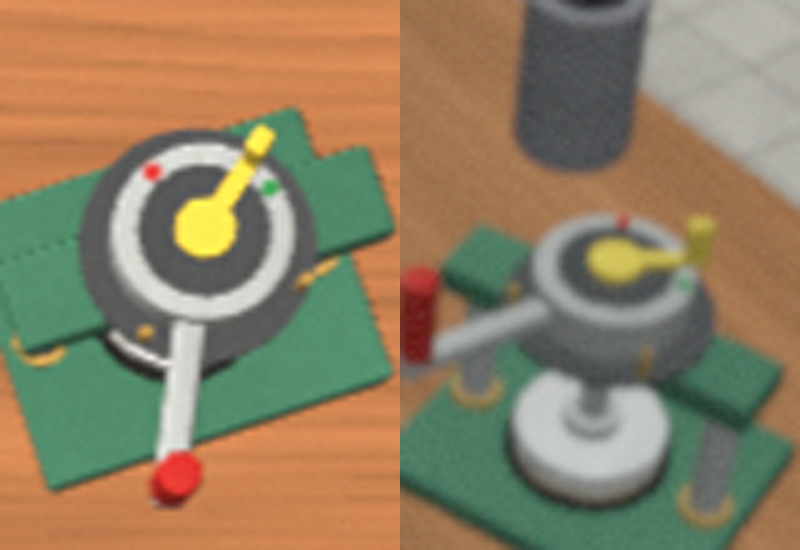

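The lever sits by the green dot (tab at about (262,140), left panel). The knob at (177,477) is free, the plate is down on the coaster and the gripper is clear.

```bash
python3 -c "
from bench import ctrl
print(ctrl.hand_in())"
```

```text
the job is handed in; nothing more can be done
None
```

I flipped the pawl lever to tighten, worked the handle until the plate gripped the coaster, let go and handed in at about 17 s.

- **Lever:** I pushed it until it met its stop, with a peak of about 13 N on the tab. From the picture its angle is about 0.85 rad (0.75 or more counts as tighten). The last picture shows the tab still beside the green dot. Reaching the stop also carried the handle about 7° clockwise.
- **Tightening:** I made two clockwise strokes with one idle return between them. Free turning took about 5 to 7 N. Late in the second stroke the push climbed steadily from about 7.5 N, and I stopped at the point my line fit puts at about 9.7 N.
- **Final check:** The last picture shows no visible crack and the gripper clear of everything. The wrist force is near zero.

**What disagreed:** the last push reading was 10.5 N and the one before it 8.8 N. I took the difference as sensor noise (±0.5 N or so) around the fitted 9.7 N. I did not push again to confirm, so as not to overload the ceramic. I also did not measure the other objects again at the end, but nothing went near them.

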